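Check a weld with the hand probe

ROBOT

A 6-joint arm with a two-finger parallel gripper is mounted at the origin on the work surface. World frame = base frame: x ahead of the robot, y to its left, z up, the work surface at z = 0. Lengths are in m, angles in rad, forces in N, time in s.
With the tool pointing down it reaches from about 0.35 to 0.775 m from the base axis. Payload 5.5 kg.
Tool frame: the origin (TCP) lies at the very end of the fingers, on their centre line; the grasp point (between the pads) lies 19 mm behind it (grip_point_offset is the distance from the TCP to the grasp point, in m); z points along the fingers, y is the direction in which the jaws open and shut (so a half turn about z gives the same grasp; the last joint's range is limited). The gripper opens to 85 mm and grips with 20 to 120 N. Pads are 22 mm wide; open, the fingers measure 114 mm over their backs; the gripper's body (76 mm by 85 mm) begins 54 mm behind the grasp point. The pads swing forward as they close: fully open they stand 13 mm farther back than shut.
Start: joints at [1.178, 0.313, 0.046, 1.304, 0, 1.431], TCP at [0.144, 0.557, 0.231] pointing down, gripper open.
Joint ranges: [-2.76, 2.76], [-0.86, 1.69], [-1.03, 1.26], [-2.2, 2.34], [-1.47, 1.5], [-3.14, 3.14]. Speed limits (rad/s): [2.57, 2.57, 3.14, 3.14, 3.14, 3.14].

INTERFACE

Orientations are given as a unit quaternion [w, x, y, z].
In Python, from workcell import * gives the robot as it stands.
- The arm moves only by the shell command python3 -m crank 'ROWS' [OPENING] [FORCE]. ROWS is a JSON object of lists of equal length, an entry for each row: "travel": the shift along the tool's x, y, z in units of 40 mm (1.0 is 40 mm), a list of three; "turn": the turn about the tool's z in rad. In form: {"travel": [[x, y, z], ...], "turn": [turn, ...]}. A call has 1 to 5 rows; each row is the pose to reach, as a shift and turn from the pose commanded when the call began, along the tool's axes at that moment; what a row does not reach only later rows make up. A row lasts 1/12 s, in which the tool goes at most 41.7 mm and 7.16 degrees, less where a joint would pass 70% of its speed; a pose out of reach is approached as far as the arm can. A call with a gripper value outside its range is refused whole. OPENING is the finger opening in mm, from 0 to 85.4, set as the call begins (- or left out, the last holds). The fingers move at their own pace and stop on an object; FORCE is the grip in N (left out, the last holds). Time passes only in rows, so rows that repeat a pose let the fingers close. It gives the time, the measured TCP pose, the force and the opening at its end, in the units of the state.
- get_state(): the state, without advancing time (a new reading comes with each control period).
- read_camera(name): name is "side" or "top" or "wrist"; returns a dict with "image" (384x512x3 uint8, red, green, blue), "K" (3x3 intrinsics, pixels), "R" (3x3) and "t" (3): a world point X has camera coordinates R X + t. Camera axes: x right, y down, z forward; pixel columns grow to the right and rows downward; lengths in m; the calibration is good to about 2 mm. A picture is of the moment at which its call begins. There is no depth.
- hand_in(): hands the job in, once; it reports no verdict.
The state is a dict: "clock": time; "joint_pos": joint angles; "qvel": joint speeds; "tau": joint torques, N m; "tcp_pos": TCP position; "orientation": TCP orientation; "wrist_force": force on the tool from outside, world axes, zero at the start; "ft_torque": the same for the moment, N m; "finger_gap": finger opening in m.
Only numpy, scipy, OpenCV 4.12 (cv2) and the standard library are available. Lean on these libraries where they do the work, as an engineer would, in place of code of your own. Each camera call takes 0.05 s, during which the arm holds its last target. There are 200 camera calls.

TASK

Take the black-handled crack probe out of its stand and guide its tip slowly (about 5 seconds in all) along the weld on the plate that has one, from the end next to the round hole to the far end, touching the weld lightly or keeping less than 15 mm above it and never pressing hard. Then put the probe back upright in the stand it came from and let go.

Things in the scene. Friction and masses are not known exactly. Their poses are not given: they have to be found in the camera images.
- probe_mid (a point): Middle of the handle of the crack probe, a slim round tool 144 mm long, 0.12 kg, standing tip down in its stand: black cylinder handle 22 mm diameter, 78 mm long; below it a steel collar 40 mm diameter, 6 mm thick; then a cone 60 mm long, 24 mm narrowing to a blunt 6 mm tip. Point on the axis, 105 mm above the tip, 39 mm above the collar, 39 mm below the top; z up along the probe.
- probe_tip (a point): Tip of the crack probe, on its axis, 105 mm below probe_mid; z up along the probe. (A similar stand holds a centre punch, with a short thin steel shank and no black handle: not needed.)
- seam_start (a point): Start of the weld, a straight raised bead 9 mm wide, 125 mm long, 2 mm high, on the middle line of a level aluminium plate (180 x 84 x 10 mm, top 62 mm above the table) fixed in a low red vice. Point at plate-top height, at the bead's end next to the plate's only hole (26 mm diameter, centre 23 mm before this point). x runs along the weld to its far end, z up.
- seam_end (a point): Far end of the weld, 125 mm along x from seam_start, at plate-top height; same axes. (A like plate in a like vice, with a hole at both ends and no weld, is not the one.)
- stand_mouth (a point): Mouth of the probe's own stand: upright aluminium sleeve, 48 mm outside and 30 mm inside diameter, 71 mm deep, fixed on a 60 mm square foot. Point at the centre of the upper rim, 81 mm above the table; z up. The probe hangs loosely in it, its collar resting on the rim; probe_mid is then 45 mm above this point.
There are look-alikes about, which are no part of the job. What is shaped like the part that bears probe_mid but green or turquoise is not meant.

How it is judged:
By the outcome, as a careful person would: the job done as asked, in the order asked, and still so for the second after the job is handed in, with the robot touching nothing.
It also fails if it takes over 64 s, if anything falls off the work surface, if the arm or the gripper's body presses on something with over 40 N, if the wrist force passes 120 N, or if a joint passes its speed limit or range.

## Working session

There is one attempt and no reset: what is moved stays moved. The work goes in short steps, Python scripts to look and compute and a shell command to move; the robot and the scene stay as the last step left them, time stands still between calls to the robot, and variables do not carry over. Pictures are saved under pics/ and viewed, about 8 in all and at most 12, crops included, and the job is handed in when it is done.

```bash
mkdir -p pics; ls
python3 - <<'E'
from workcell import *
import cv2,numpy as np
s=get_state();print(s)
for n in("top","side"):
    c=read_camera(n);cv2.imwrite(f"pics/{n}0.png",cv2.resize(c["image"][:,:,::-1],(768,576),interpolation=cv2.INTER_CUBIC));np.savez(f"{n}0.npz",**c)
    print(n,c["K"].tolist(),c["R"].tolist(),c["t"].tolist())
E
```

```text
pics
{'clock': 0.0, 'joint_pos': array([1.17840642e+00, 3.13992762e-01, 4.49847413e-02, 1.30360316e+00,
       3.69880242e-05, 1.43116891e+00]), 'qvel': array([-6.62103520e-05, -1.88701438e-04,  2.05539690e-04, -4.74225731e-05,
        2.87705265e-03,  3.21896498e-04]), 'tau': array([ 1.04506185e-05, -4.80634689e+01,  2.98526841e+01,  1.97438576e-02,
       -2.62000885e-04, -7.25434006e-06]), 'tcp_pos': array([0.14361334, 0.55625197, 0.23041558]), 'orientation': array([-2.56389585e-04,  1.26045047e-01,  9.92024104e-01, -8.70646505e-04]), 'wrist_force': array([ 0.20732255, -0.11736582, -0.04893395]), 'ft_torque': array([-0.03758022,  0.02757976, -0.04426791]), 'finger_gap': 0.08507239761938978}
top [[450.4363621935852, 0.0, 254.86668571975522], [0.0, 450.4363621935852, 187.24334112104086], [0.0, 0.0, 1.0]] [[0.026935561231726263, -0.9996353896817136, -0.001887653840351482], [-0.9858847806850012, -0.026252800553208507, -0.16535413413882638], [0.16524428811556366, 0.006314915597419578, -0.9862324508381269]] [0.0096019171473903, 0.5368489671546884, 0.8520628195854293]
side [[367.0955998246819, 0.0, 257.29181150157024], [0.0, 367.0955998246819, 188.61641967271484], [0.0, 0.0, 1.0]] [[0.8803476992632506, 0.4742641148765808, -0.007840774338931196], [0.3489803474844808, -0.658809469740558, -0.6664704041814428], [-0.32124857271513574, 0.5839894107948345, -0.7454902565479914]] [-0.4338830530745808, -0.12108888918071839, 0.873261735804552]
```

View pics/top0.png

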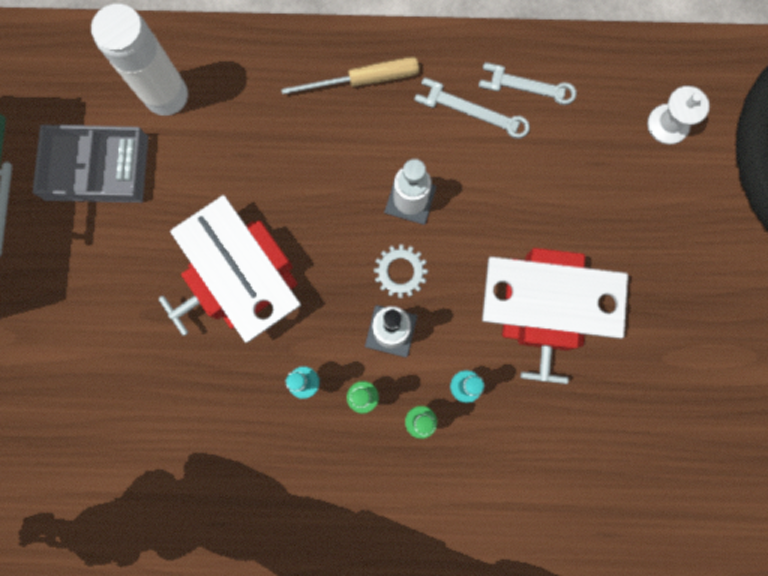

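View pics/side0.png

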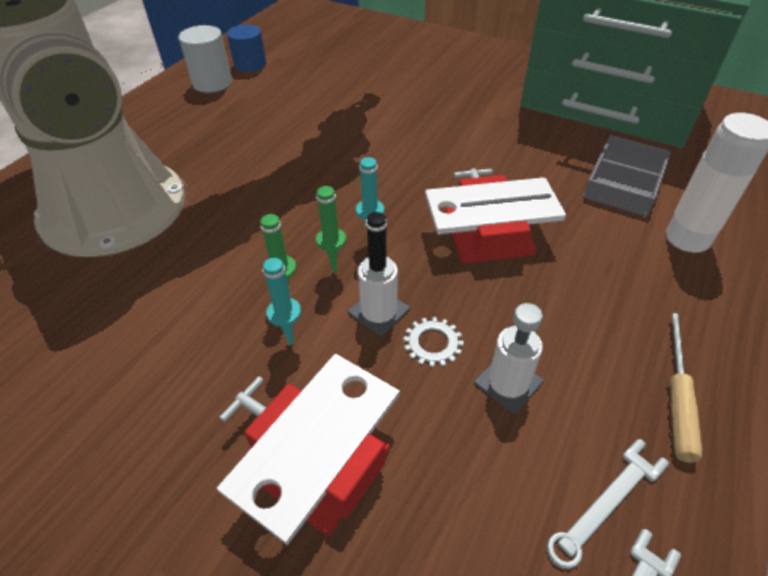

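Candidates (top view, 768 px scale):
- black handle in stand: (392,322). This fits the description, so I choose it.
- centre punch in stand: (412,180).
- green probes: (362,397) and (421,422).
- turquoise probes: (302,382) and (467,386).

The plate with the weld is the left one, with its hole at (263,308). The right plate has two holes and no weld. Next is a close crop to check.

Run:
```python
import cv2,numpy as np
t=np.load("top0.npz")["image"];s=np.load("side0.npz")["image"]
def cr(im,x,y):return cv2.resize(im[y:y+75,x:x+100],(400,300),interpolation=cv2.INTER_CUBIC)
a=np.vstack([np.hstack([cr(t,211,170),cr(t,106,138)]),np.hstack([cr(s,201,135),cr(s,278,100)])])
cv2.imwrite("pics/crop.png",a[:,:,::-1])
```

```text
(no output)
```

View pics/crop.png

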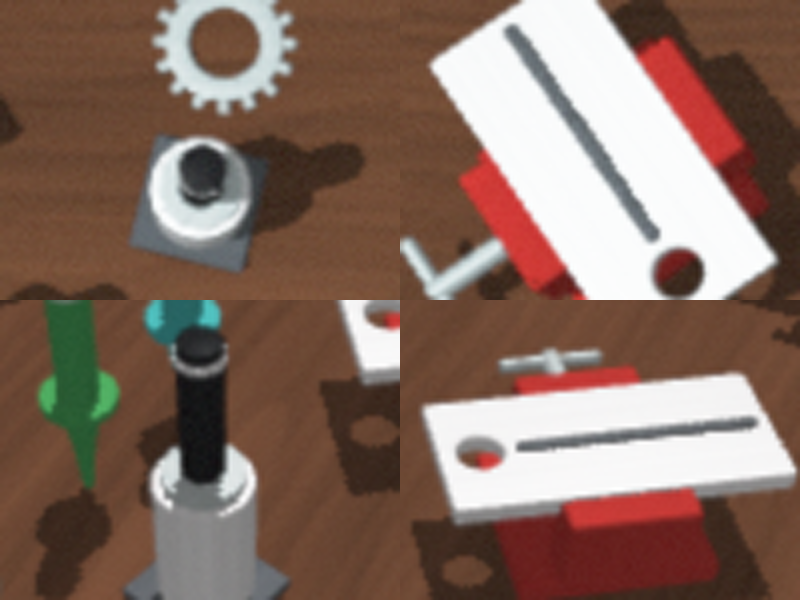

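The crop confirms it: black handle in the sleeve, top at tile (203,162) in the top view and (202,343) in the side view. The weld has one hole beside its start. Weld start/end are (653,236)/(512,30) in the top tile and (519,446)/(757,423) in the side tile.

```bash
cat > h.py <<'E'
import numpy as np
C={n:np.load(f"{n}0.npz") for n in("top","side")}
def ray(c,p):
    R,t=c["R"],c["t"];d=R.T@np.linalg.inv(c["K"])@[p[0],p[1],1];return -R.T@t,d/np.linalg.norm(d)
def atz(c,p,z):
    o,d=ray(c,p);return o+d*(z-o[2])/d[2]
def tri(c1,p1,c2,p2):
    A=[];b=[]
    for c,p in((c1,p1),(c2,p2)):
        o,d=ray(c,p);M=np.eye(3)-np.outer(d,d);A.append(M);b.append(M@o)
    return np.linalg.lstsq(np.vstack(A),np.hstack(b),rcond=None)[0]
E
python3 - <<'E'
from h import *
np.set_printoptions(precision=4,suppress=True)
T,S=C["top"],C["side"]
o={"T1":(211,170),"T2":(106,138),"S1":(201,135),"S2":(278,100)}
f=lambda k,x,y:(o[k][0]+(x+.5)/4-.5,o[k][1]+(y+.5)/4-.5)
for n,a,b,z in[("htop",f("T1",203,162),f("S1",202,43),.165),("rim",f("T1",201,188),f("S1",204.5,181),.081),
 ("start",f("T2",254,237),f("S2",118,146),.063),("end",f("T2",111,29),f("S2",357,122),.063),("hole",f("T2",278,272),f("S2",80,152),.062)]:
    print(n,atz(T,a,z),atz(S,b,z),tri(T,a,S,b))
for n,a,b in[("tq1",(302,380),(368,163)),("gr1",(362,394),(326,192)),("gr2",(421,420),(270,222)),("tq2",(470,383),(274,266)),("punch",(414,172),(528,317))]:
    print(n,tri(T,np.array(a)/1.5,S,np.array(b)/1.5))
E
```

```text
htop [0.477 0.011 0.165] [0.4775 0.01   0.165 ] [0.477 0.011 0.164]
rim [0.4744 0.0109 0.081 ] [0.4764 0.0107 0.081 ] [0.4752 0.0113 0.0796]
start [0.5099 0.1899 0.063 ] [0.5101 0.1906 0.063 ] [0.5101 0.1899 0.0634]
end [0.612  0.2669 0.063 ] [0.6152 0.2683 0.063 ] [0.6138 0.2678 0.0623]
hole [0.4933 0.1775 0.062 ] [0.4939 0.1779 0.062 ] [0.4936 0.1777 0.062 ]
tq1 [0.4039 0.1138 0.1459]
gr1 [0.388  0.0433 0.1438]
gr2 [ 0.3584 -0.0268  0.139 ]
tq2 [ 0.4027 -0.0821  0.138 ]
punch [ 0.6627 -0.0115  0.1242]
```

```bash
R='x'; for i in 1; do :; done
python3 -m crank '{"travel":[[-0.57,-0.55,0],[-1.14,-1.1,0],[-1.71,-1.65,0],[-2.28,-2.2,0],[-2.85,-2.75,0]],"turn":[0,0,0,0,0]}' 85 60
python3 -m crank '{"travel":[[-0.57,-0.55,0],[-1.14,-1.1,0],[-1.71,-1.65,0],[-2.28,-2.2,0],[-2.85,-2.75,0]],"turn":[0,0,0,0,0]}'
python3 -m crank '{"travel":[[-0.57,-0.55,0],[-1.14,-1.1,0],[-1.71,-1.65,0],[-2.28,-2.2,0],[-2.85,-2.75,0]],"turn":[0,0,0,0,0]}'
cat >> h.py <<'E'
np.set_printoptions(precision=4,suppress=True)
def to(x,y,z):
    from workcell import get_state
    from scipy.spatial.transform import Rotation as Ro
    s=get_state();q=s["orientation"];M=Ro.from_quat([q[1],q[2],q[3],q[0]]).as_matrix()
    print("t",s["clock"],"pos",s["tcp_pos"],"F",s["wrist_force"],"gap",s["finger_gap"],"j6",s["joint_pos"][5],"ax",M.T.round(3).tolist())
    print("units to goal",M.T@(np.array([x,y,z])-s["tcp_pos"])/.04)
E
python3 -c "
from h import *
to(.476,.011,.2)"
```

```text
clock: 0.52
tcp_pos: [0.2269, 0.4203, 0.2308]
orientation: [-0.0, 0.126, 0.992, -0.0]
wrist_force: [1.1, -0.1, 0.7]
finger_gap: 0.0849
clock: 0.93
tcp_pos: [0.3098, 0.2852, 0.2311]
orientation: [-0.0, 0.126, 0.992, -0.0]
wrist_force: [1.2, -0.3, -0.1]
finger_gap: 0.0849
clock: 1.35
tcp_pos: [0.3927, 0.1502, 0.2311]
orientation: [-0.0, 0.126, 0.992, 0.0]
wrist_force: [0.4, 0.6, 0.1]
finger_gap: 0.0848
t 1.35 pos [0.3927 0.1502 0.2311] F [0.3995 0.6296 0.099 ] gap 0.0848118508452292 j6 0.42664151272250195 ax [[-0.968, 0.25, 0.0], [0.25, 0.968, 0.0], [-0.0, 0.0, -1.0]]
units to goal [-2.8875 -2.848   0.7769]
```

```bash
python3 -m crank '{"travel":[[-0.65,-0.65,0],[-1.3,-1.3,0],[-1.9,-1.9,0],[-2.5,-2.5,0],[-2.89,-2.85,0]],"turn":[0,0,0,0,0]}' >/dev/null
python3 -m crank '{"travel":[[0,0,0],[0,0,0]],"turn":[0,0]}'
python3 - <<'E'
from h import *
from workcell import *
import cv2
to(.476,.011,.107)
c=read_camera("wrist")
np.savez("wrist0.npz",**c)
im=cv2.resize(c["image"][:,:,::-1],(768,576),interpolation=cv2.INTER_CUBIC)
for z,col in((.165,(0,0,255)),(.087,(0,255,255))):
    p=c["K"]@(c["R"]@np.array([.476,.011,z])+c["t"]);p=p[:2]/p[2];print(p)
    cv2.drawMarker(im,tuple(int(v*1.5) for v in p),col,0,12)
cv2.imwrite("pics/w0.png",im)
E
```

```text
clock: 1.93
tcp_pos: [0.4758, 0.0115, 0.2306]
orientation: [-0.001, 0.127, 0.992, 0.0]
wrist_force: [-0.6, -0.1, 0.1]
finger_gap: 0.0853
t 1.9333 pos [0.4758 0.0115 0.2306] F [-0.6228 -0.0888  0.1076] gap 0.08532064527980915 j6 0.11039125360874742 ax [[-0.968, 0.253, 0.002], [0.253, 0.968, 0.0], [-0.001, 0.001, -1.0]]
units to goal [-0.0123 -0.0118  3.0905]
[260.3952 202.0022]
[260.3806 177.1522]
```

View pics/w0.png

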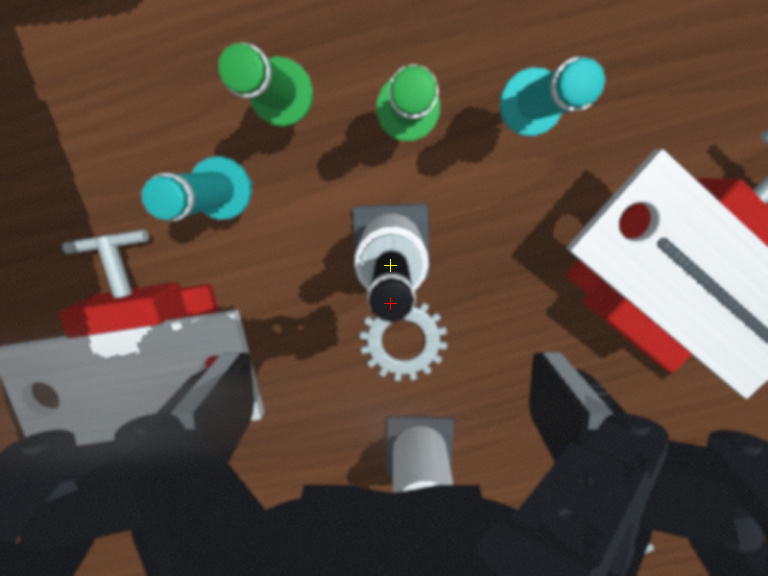

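The wrist view puts the handle top at (391,302), on my mark at (390,303), and the collar agrees too. Now descend and grip.

```bash
python3 -m crank '{"travel":[[0,0,0.5],[0,0,1.0],[0,0,1.5],[0,0,2.0],[0,0,2.4]],"turn":[0,0,0,0,0]}' 85 >/dev/null
python3 -m crank '{"travel":[[0,0,0.3],[0,0,0.6],[0,0,0.69],[0,0,0.69]],"turn":[0,0,0,0]}' 
python3 -m crank '{"travel":[[0,0,0],[0,0,0],[0,0,0],[0,0,0],[0,0,0]],"turn":[0,0,0,0,0]}' 20 60
python3 -m crank '{"travel":[[0,0,0],[0,0,0],[0,0,0],[0,0,0],[0,0,0]],"turn":[0,0,0,0,0]}' 10 60
python3 -m crank '{"travel":[[0,0,0],[0,0,0],[0,0,0],[0,0,0],[0,0,0]],"turn":[0,0,0,0,0]}' 
python3 -c "
from h import *
to(.476,.011,.107)"
```

```text
clock: 2.73
tcp_pos: [0.4743, 0.0136, 0.1069]
orientation: [-0.001, 0.125, 0.992, 0.0]
wrist_force: [0.2, 0.1, 0.5]
finger_gap: 0.0852
clock: 3.15
tcp_pos: [0.4762, 0.0124, 0.1082]
orientation: [0.001, 0.126, 0.992, 0.0]
wrist_force: [-0.4, -0.2, 0.7]
finger_gap: 0.0253
clock: 3.57
tcp_pos: [0.4762, 0.0123, 0.1082]
orientation: [0.0, 0.126, 0.992, -0.0]
wrist_force: [-1.3, -0.4, 5.7]
finger_gap: 0.0204
clock: 3.98
tcp_pos: [0.4762, 0.0123, 0.1082]
orientation: [0.0, 0.126, 0.992, -0.0]
wrist_force: [-0.1, -1.9, 6.2]
finger_gap: 0.0205
t 3.9833 pos [0.4762 0.0123 0.1082] F [-0.1492 -1.9082  6.1708] gap 0.020456128963089532 j6 0.10996253964155069 ax [[-0.968, 0.25, -0.001], [0.25, 0.968, 0.0], [0.001, -0.0, -1.0]]
units to goal [-0.0025 -0.0322  0.0293]
```

```bash
python3 -m crank '{"travel":[[0,0,-0.1],[0,0,-0.3],[0,0,-0.5],[0,0,-0.7],[0,0,-0.9]],"turn":[0,0,0,0,0]}'
python3 -m crank '{"travel":[[0,0,-0.3],[0,0,-0.6],[0,0,-0.9],[0,0,-1.2],[0,0,-1.4]],"turn":[0,0,0,0,0]}'
python3 -m crank '{"travel":[[0,0,0],[0,0,0]],"turn":[0,0]}'
python3 - <<'E'
from h import *
from workcell import *
import cv2
to(.476,.011,.107)
P=get_state()["tcp_pos"]; 
ims=[]
for n in("side","top"):
    c=read_camera(n);np.savez(n+"1.npz",**c)
    p=c["K"]@(c["R"]@(P+[0,0,-.03])+c["t"]);p=p[:2]/p[2];x,y=int(p[0])-40,int(p[1])-60;print(n,x,y)
    ims.append(cv2.resize(c["image"][y:y+120,x:x+80],(400,600),interpolation=cv2.INTER_CUBIC))
cv2.imwrite("pics/lift.png",np.hstack(ims)[:,:,::-1])
E
```

```text
clock: 4.4
tcp_pos: [0.476, 0.0124, 0.1447]
orientation: [0.0, 0.126, 0.992, 0.0]
wrist_force: [-0.3, 0.0, -1.6]
finger_gap: 0.0204
clock: 4.82
tcp_pos: [0.4764, 0.0124, 0.2015]
orientation: [0.001, 0.126, 0.992, 0.0]
wrist_force: [-0.2, 0.1, -1.2]
finger_gap: 0.0204
clock: 4.98
tcp_pos: [0.4762, 0.0124, 0.2002]
orientation: [0.001, 0.126, 0.992, 0.0]
wrist_force: [0.1, -0.5, -1.4]
finger_gap: 0.0209
t 4.9833 pos [0.4762 0.0124 0.2002] F [ 0.059  -0.5132 -1.3981] gap 0.020855269050367616 j6 0.10997979275940663 ax [[-0.968, 0.25, -0.001], [0.25, 0.968, 0.0], [0.001, -0.0, -1.0]]
units to goal [-0.0005 -0.0346  2.3288]
side 211 81
top 220 150
```

View pics/lift.png

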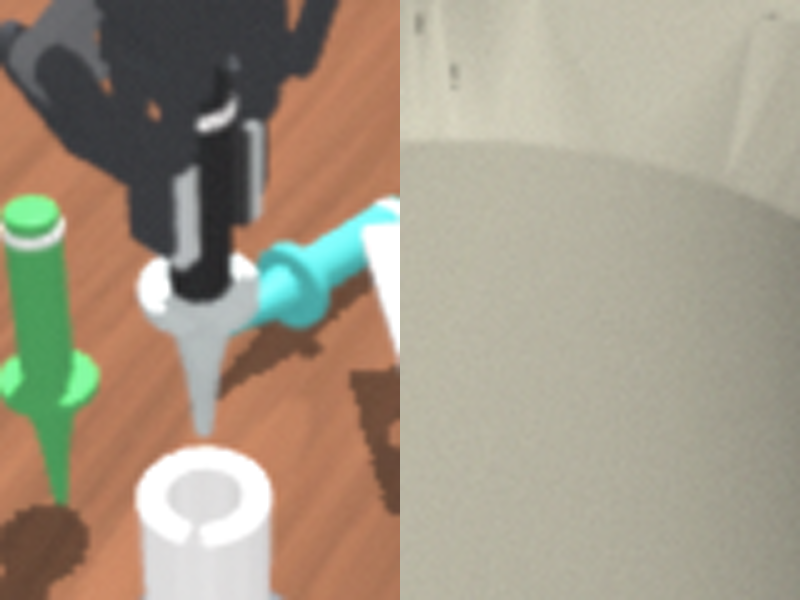

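Run:
```python
import cv2,numpy as np
c=np.load("side1.npz")
cv2.imwrite("pics/s1.png",cv2.resize(c["image"][:256,100:440,::-1],None,fx=2.3,fy=2.3,interpolation=cv2.INTER_CUBIC))
```

```text
(no output)
```

View pics/s1.png

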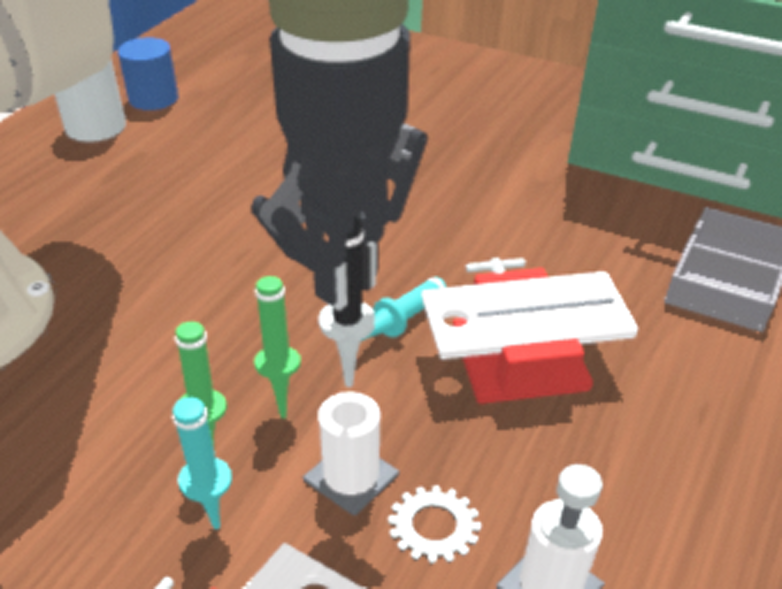

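One turquoise look-alike (it stood at (368,163) in the first side view) now lies on its side at (400,310). It was free-standing on its tip and isn't part of the job. The probe is held upright, its tip at crop (205,435). Before moving on I'll refine the weld and check the tip.

Run:
```python
from h import *
import cv2
out={}
for n,(x,y) in(("top",(106,138)),("side",(278,100))):
    c=C[n];im=c["image"][y:y+75,x:x+100].astype(int)
    m=((im.max(2)-im.min(2)<30)&(im.mean(2)<170)&(im.mean(2)>50)).astype(np.uint8)
    k,l,st,_=cv2.connectedComponentsWithStats(m,connectivity=8)
    best=[i for i in range(1,k) if st[i,4]>60]
    for i in best:
        p=np.argwhere(l==i)[:,::-1]+[x,y]
        w=np.array([atz(c,q,.063) for q in p])[:,:2];mu=w.mean(0);u,s,v=np.linalg.svd(w-mu);d=v[0]*np.sign(v[0][0]);pr=(w-mu)@d
        print(n,st[i],"mid",mu+d*(pr.max()+pr.min())/2,"dir",d,np.degrees(np.arctan2(d[1],d[0])),"len",np.ptp(pr),"wid",np.ptp((w-mu)@v[1]))
c=np.load("side1.npz")
o,d=ray(c,(211+41.1-.4,81+87-.4));b=np.array([.4762,.0124])
s=((b-o[:2])@d[:2])/(d[:2]@d[:2]);print("tip",o+s*d)
print("mouth side",atz(c,(211+41-.4,81+99.4-.4),.081))
```

```text
top [ 26   6  39  54 252] mid [0.5614 0.2285] dir [0.7976 0.6032] 37.099655198703346 len 0.13098021471306628 wid 0.008053501043058946
side [  5  26  36  32 124] mid [0.489  0.1546] dir [ 0.8977 -0.4407] -26.14785096440166 len 0.10439872735836621 wid 0.055441908959295017
side [ 29  29  60   9 174] mid [0.5622 0.2288] dir [0.799  0.6013] 36.96563389266288 len 0.1311162742249553 wid 0.009598443707492986
side [74 44 25  6 82] mid [0.6257 0.2157] dir [0.7763 0.6303] 39.073668533426684 len 0.05264516033468241 wid 0.011029893966282251
tip [0.476  0.0123 0.1108]
mouth side [0.4763 0.0103 0.081 ]
```

```bash
python3 -m crank '{"travel":[[0.01,0.2,0],[0.04,0.6,0],[0.06,1.1,0],[0.09,1.6,0],[0.12,2.1,0]],"turn":[0,0,0,0,0]}' >/dev/null
python3 -m crank '{"travel":[[0.03,0.5,0],[0.06,1.0,0],[0.09,1.5,0],[0.12,2.0,0],[0.13,2.3,0]],"turn":[0,0,0,0,0]}' >/dev/null
python3 -m crank '{"travel":[[0,0.1,0],[0,0.14,0.1],[0,0.14,0.3],[0,0.14,0.5],[0,0.14,0.6]],"turn":[0,0,0,0,0]}' >/dev/null
python3 -m crank '{"travel":[[0,0,0],[0,0,0],[0,0,0]],"turn":[0,0,0]}'
python3 - <<'E'
from h import *
from workcell import *
import cv2
to(.5119,.1911,.158)
P=get_state()["tcp_pos"]; 
c=read_camera("side");np.savez("side2.npz",**c)
x,y=255,80
im=cv2.resize(c["image"][y:y+105,x:x+140],(784,588),interpolation=cv2.INTER_CUBIC)
for q in([.5119,.1911,.064],[.6117,.2663,.064]):
    p=c["K"]@(c["R"]@np.array(q)+c["t"]);p=(p[:2]/p[2]-[x,y])*5.6;print(p)
    cv2.drawMarker(im,tuple(int(v) for v in p),(255,0,0),0,10)
cv2.imwrite("pics/pre.png",im[:,:,::-1])
E
```

```text
clock: 6.58
tcp_pos: [0.5117, 0.1903, 0.1758]
orientation: [0.0, 0.126, 0.992, 0.0]
wrist_force: [0.0, -0.4, -1.7]
finger_gap: 0.0208
t 6.5833 pos [0.5117 0.1903 0.1758] F [ 0.0162 -0.3514 -1.7244] gap 0.020830911220436947 j6 0.46256495579118784 ax [[-0.968, 0.251, -0.0], [0.251, 0.968, 0.0], [0.0, 0.0, -1.0]]
units to goal [-0.0004  0.0202  0.446 ]
[297.2277 312.9467]
[616.5915 278.8542]
```

View pics/pre.png

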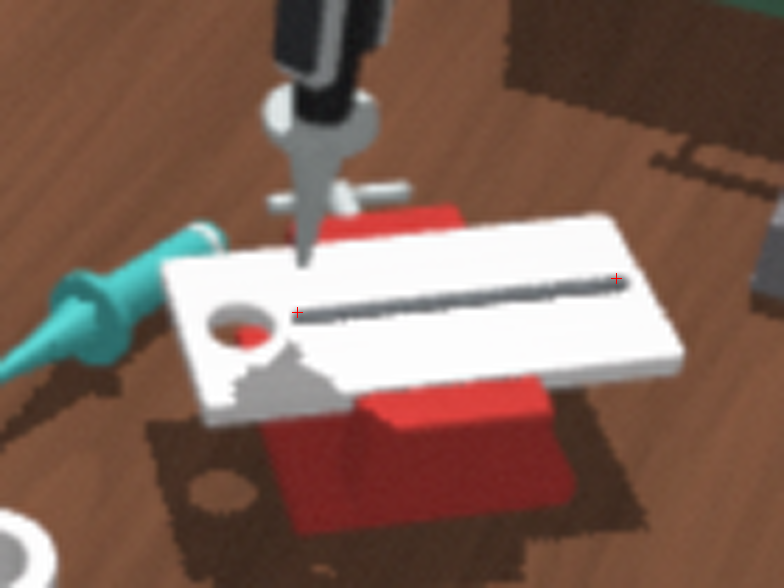

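Run:
```python
from h import *
c=np.load("side2.npz");x,y=255,80
for z in(.1758-.0872,.1758-.0894,.1758-.0872+.067):
    p=c["K"]@(c["R"]@np.array([.5117,.1908,z])+c["t"]);print(z,(p[:2]/p[2]-[x,y])*5.6+2.3)
```

```text
0.08860000000000001 [305.091  263.6862]
0.08640000000000002 [304.5088 268.4264]
0.15560000000000002 [324.1207 108.752 ]
```

```bash
python3 -m crank '{"travel":[[0,0.02,0.15],[0,0.02,0.3],[0,0.02,0.43],[0,0.02,0.43],[0,0.02,0.43]],"turn":[0,0,0,0,0]}'
python3 -m crank '{"travel":[[-0.033,0.0415,0],[-0.066,0.083,0],[-0.099,0.1245,0],[-0.132,0.166,0],[-0.165,0.2075,0]],"turn":[0,0,0,0,0]}'
python3 -m crank '{"travel":[[-0.033,0.0415,0],[-0.066,0.083,0],[-0.099,0.1245,0],[-0.132,0.166,0],[-0.165,0.2075,0]],"turn":[0,0,0,0,0]}'
python3 -c "
from h import *
to(.6117,.2663,.1585)"
```

```text
clock: 7.05
tcp_pos: [0.5113, 0.1915, 0.1578]
orientation: [-0.001, 0.126, 0.992, -0.0]
wrist_force: [0.2, 0.9, -0.7]
finger_gap: 0.0204
clock: 7.47
tcp_pos: [0.5206, 0.1981, 0.1587]
orientation: [0.0, 0.126, 0.992, 0.0]
wrist_force: [0.8, 0.3, -1.2]
finger_gap: 0.0205
clock: 7.88
tcp_pos: [0.5289, 0.2044, 0.1585]
orientation: [-0.0, 0.126, 0.992, 0.0]
wrist_force: [0.1, 0.2, -2.4]
finger_gap: 0.0207
t 7.8833 pos [0.5289 0.2044 0.1585] F [ 0.0949  0.2173 -2.4473] gap 0.020681516954214187 j6 0.48003453297199017 ax [[-0.968, 0.25, 0.0], [0.25, 0.968, 0.0], [0.0, 0.0, -1.0]]
units to goal [-1.6182  2.0149 -0.0003]
```

Tracking is on line and contact-free, so I'll do the remaining ten calls.

```bash
python3 -m crank '{"travel":[[-0.033,0.0415,0],[-0.066,0.083,0],[-0.099,0.1245,0],[-0.132,0.166,0],[-0.165,0.2075,0]],"turn":[0,0,0,0,0]}' | grep tcp
python3 -m crank '{"travel":[[-0.033,0.0415,0],[-0.066,0.083,0],[-0.099,0.1245,0],[-0.132,0.166,0],[-0.165,0.2075,0]],"turn":[0,0,0,0,0]}' | grep tcp
python3 -m crank '{"travel":[[-0.033,0.0415,0],[-0.066,0.083,0],[-0.099,0.1245,0],[-0.132,0.166,0],[-0.165,0.2075,0]],"turn":[0,0,0,0,0]}' | grep tcp
python3 -m crank '{"travel":[[-0.033,0.0415,0],[-0.066,0.083,0],[-0.099,0.1245,0],[-0.132,0.166,0],[-0.165,0.2075,0]],"turn":[0,0,0,0,0]}' | grep tcp
python3 -m crank '{"travel":[[-0.033,0.0415,0],[-0.066,0.083,0],[-0.099,0.1245,0],[-0.132,0.166,0],[-0.165,0.2075,0]],"turn":[0,0,0,0,0]}' | grep tcp
python3 -m crank '{"travel":[[-0.033,0.0415,0],[-0.066,0.083,0],[-0.099,0.1245,0],[-0.132,0.166,0],[-0.165,0.2075,0]],"turn":[0,0,0,0,0]}' | grep tcp
python3 -m crank '{"travel":[[-0.033,0.0415,0],[-0.066,0.083,0],[-0.099,0.1245,0],[-0.132,0.166,0],[-0.165,0.2075,0]],"turn":[0,0,0,0,0]}' | grep tcp
python3 -m crank '{"travel":[[-0.033,0.0415,0],[-0.066,0.083,0],[-0.099,0.1245,0],[-0.132,0.166,0],[-0.165,0.2075,0]],"turn":[0,0,0,0,0]}' | grep tcp
python3 -m crank '{"travel":[[-0.033,0.0415,0],[-0.066,0.083,0],[-0.099,0.1245,0],[-0.132,0.166,0],[-0.165,0.2075,0]],"turn":[0,0,0,0,0]}' | grep tcp
python3 -m crank '{"travel":[[-0.033,0.0415,0],[-0.066,0.083,0],[-0.099,0.1245,0],[-0.132,0.166,0],[-0.165,0.2075,0]],"turn":[0,0,0,0,0]}'
python3 - <<'E'
from h import *
from workcell import *
import cv2
to(.6117,.2663,.1585)
c=read_camera("side");np.savez("side3.npz",**c)
x,y=270,70
cv2.imwrite("pics/end.png",cv2.resize(c["image"][y:y+105,x:x+140],(784,588),interpolation=cv2.INTER_CUBIC)[:,:,::-1])
to(.4762,.0122,.2)
E
```

```text
tcp_pos: [0.5373, 0.2108, 0.1585]
tcp_pos: [0.5458, 0.2172, 0.1585]
tcp_pos: [0.5543, 0.2236, 0.1585]
tcp_pos: [0.5628, 0.23, 0.1585]
tcp_pos: [0.5712, 0.2364, 0.1585]
tcp_pos: [0.5797, 0.2428, 0.1585]
tcp_pos: [0.5881, 0.2491, 0.1585]
tcp_pos: [0.5966, 0.2555, 0.1585]
tcp_pos: [0.6051, 0.2619, 0.1585]
clock: 12.05
tcp_pos: [0.6135, 0.2683, 0.1585]
orientation: [0.0, 0.126, 0.992, 0.0]
wrist_force: [-0.3, 1.3, -0.8]
finger_gap: 0.0205
t 12.05 pos [0.6135 0.2683 0.1585] F [-0.3265  1.2791 -0.8456] gap 0.02050094968358724 j6 0.5452417871734255 ax [[-0.968, 0.25, -0.0], [0.25, 0.968, 0.0], [0.0, 0.0, -1.0]]
units to goal [ 0.0322 -0.0596  0.0002]
t 12.1 pos [0.6139 0.2685 0.1585] F [ 1.0144  0.3592 -0.9553] gap 0.020849837101174763 j6 0.5452804571176778 ax [[-0.968, 0.25, -0.0], [0.25, 0.968, 0.0], [0.0, 0.0, -1.0]]
units to goal [ 1.7295 -7.0636 -1.0417]
```

View pics/end.png

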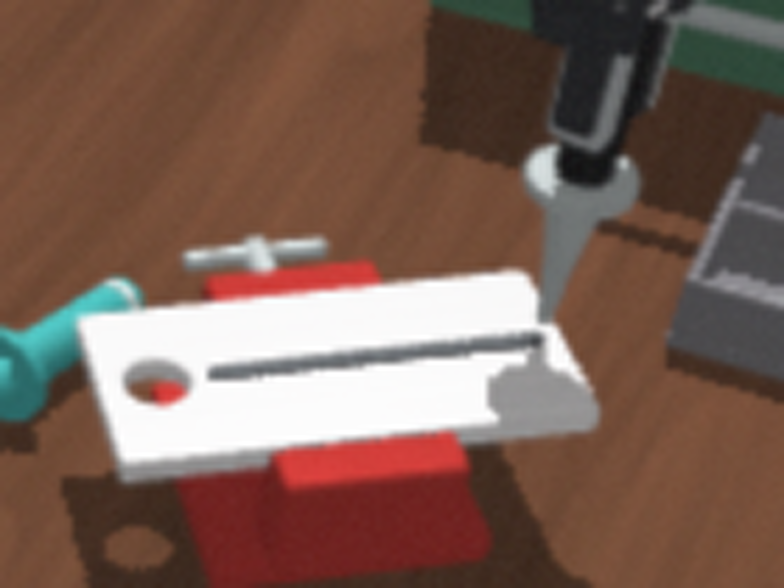

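The tip at (545,325) is a few millimetres above the bead's far end at (543,341). Now back over the stand.

```bash
python3 -m crank '{"travel":[[0,0,-0.2],[0,0,-0.5],[0,0,-0.8],[0,0,-1.0],[0,0,-1.04]],"turn":[0,0,0,0,0]}' >/dev/null
python3 -m crank '{"travel":[[0.05,-0.2,0],[0.15,-0.6,0],[0.27,-1.1,0],[0.39,-1.6,0],[0.52,-2.1,0]],"turn":[0,0,0,0,0]}' >/dev/null
python3 -m crank '{"travel":[[0.13,-0.55,0],[0.27,-1.1,0],[0.4,-1.65,0],[0.54,-2.2,0],[0.67,-2.75,0]],"turn":[0,0,0,0,0]}' >/dev/null
python3 -m crank '{"travel":[[0.13,-0.55,0],[0.25,-1.0,0],[0.37,-1.5,0],[0.47,-1.9,0],[0.54,-2.21,0]],"turn":[0,0,0,0,0]}' >/dev/null
python3 -m crank '{"travel":[[0,0,0],[0,0,0],[0,0,0]],"turn":[0,0,0]}'
python3 - <<'E'
from h import *
from workcell import *
import cv2
to(.4762,.0120,.1085)
c=read_camera("side");np.savez("side4.npz",**c)
x,y=200,100
cv2.imwrite("pics/back.png",cv2.resize(c["image"][y:y+105,x:x+100],(560,588),interpolation=cv2.INTER_CUBIC)[:,:,::-1])
E
```

```text
clock: 14.02
tcp_pos: [0.4755, 0.0122, 0.1999]
orientation: [-0.0, 0.126, 0.992, 0.0]
wrist_force: [0.1, -0.3, -1.4]
finger_gap: 0.0205
t 14.0167 pos [0.4755 0.0122 0.1999] F [ 0.1261 -0.268  -1.3547] gap 0.02049700696055153 j6 0.10946278904243925 ax [[-0.968, 0.25, 0.0], [0.25, 0.968, 0.0], [-0.0, 0.0, -1.0]]
units to goal [-0.0177 -0.0009  2.2839]
```

View pics/back.png

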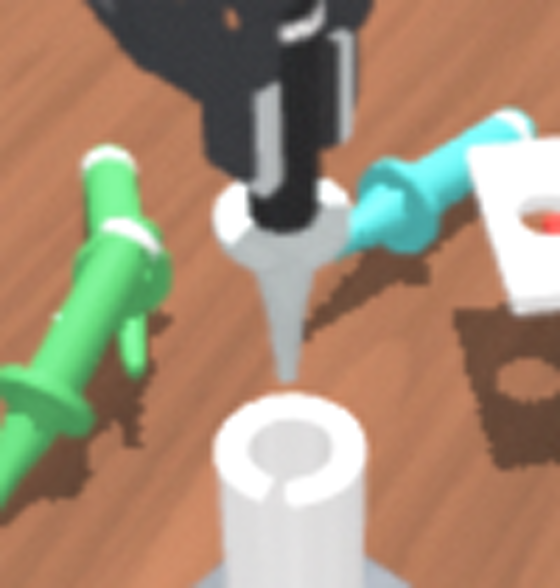

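The tip at (288,378) is over the mouth at (290,450). A green look-alike is also tipping over, far from the arm, so these unstable pieces topple by themselves. Insert slowly.

```bash
python3 -m crank '{"travel":[[-0.01,0,0.1],[-0.02,0,0.25],[-0.02,0,0.4],[-0.02,0,0.55],[-0.02,0,0.7]],"turn":[0,0,0,0,0]}' |grep -E "tcp|force"
python3 -m crank '{"travel":[[0,0,0.2],[0,0,0.4],[0,0,0.6],[0,0,0.8],[0,0,1.0]],"turn":[0,0,0,0,0]}'|grep -E "tcp|force"
python3 -m crank '{"travel":[[0,0,0.15],[0,0,0.3],[0,0,0.42],[0,0,0.5],[0,0,0.52]],"turn":[0,0,0,0,0]}'|grep -E "tcp|force"
python3 -m crank '{"travel":[[0,0,0],[0,0,0],[0,0,0]],"turn":[0,0,0]}'
python3 -c "
from h import *
to(.4762,.0120,.1085)"
```

```text
tcp_pos: [0.4763, 0.0121, 0.171]
wrist_force: [0.3, 0.2, -1.0]
tcp_pos: [0.4764, 0.0118, 0.1311]
wrist_force: [0.7, -0.0, -0.7]
tcp_pos: [0.4763, 0.0119, 0.1107]
wrist_force: [-0.2, -0.1, -1.2]
clock: 15.57
tcp_pos: [0.4769, 0.0118, 0.1117]
orientation: [0.0, 0.126, 0.992, 0.0]
wrist_force: [0.1, 0.5, -1.4]
finger_gap: 0.0207
t 15.5667 pos [0.4769 0.0118 0.1117] F [ 0.0642  0.5354 -1.3941] gap 0.020656091496456995 j6 0.10898899695912014 ax [[-0.968, 0.25, -0.001], [0.25, 0.968, 0.0], [0.001, 0.0, -1.0]]
units to goal [0.0179 0.0005 0.0794]
```

```bash
python3 -m crank '{"travel":[[0,0,0.03],[0,0,0.05],[0,0,0.05]],"turn":[0,0,0]}' |grep -E "tcp|force"
python3 -m crank '{"travel":[[0,0,0.02],[0,0,0.03],[0,0,0.03]],"turn":[0,0,0]}' |grep -E "tcp|force"
```

```text
tcp_pos: [0.4765, 0.0119, 0.1092]
wrist_force: [0.0, -0.1, -1.4]
tcp_pos: [0.4766, 0.0118, 0.1082]
wrist_force: [-1.1, 0.7, 1.3]
```

The collar rests on the rim and the weight is relieved. Release, retreat up, and look.

```bash
python3 -m crank '{"travel":[[0,0,0],[0,0,0],[0,0,0],[0,0,0],[0,0,0]],"turn":[0,0,0,0,0]}' 50 |grep -E "force|gap"
python3 -m crank '{"travel":[[0,0,0],[0,0,0],[0,0,0],[0,0,0],[0,0,0]],"turn":[0,0,0,0,0]}' 70 |grep -E "force|gap"
python3 -m crank '{"travel":[[0,0,-0.1],[0,0,-0.3],[0,0,-0.6],[0,0,-0.9],[0,0,-1.2]],"turn":[0,0,0,0,0]}' |grep -E "force|gap"
python3 -m crank '{"travel":[[0,0,-0.4],[0,0,-0.8],[0,0,-1.2],[0,0,-1.6],[0,0,-2.0]],"turn":[0,0,0,0,0]}' |grep -E "force|gap"
python3 -m crank '{"travel":[[0,0,-0.4],[0,0,-0.4],[0,0,-0.4],[0,0,-0.4],[0,0,-0.4]],"turn":[0,0,0,0,0]}'
python3 - <<'E'
from h import *
from workcell import *
import cv2
c=read_camera("side");cv2.imwrite("pics/fin.png",cv2.resize(c["image"][60:315,100:440,::-1],(782,586),interpolation=cv2.INTER_CUBIC))
E
```

```text
wrist_force: [1.2, -0.3, 0.8]
finger_gap: 0.0501
wrist_force: [0.0, -0.7, 0.5]
finger_gap: 0.0699
wrist_force: [0.3, -0.1, 0.8]
finger_gap: 0.0701
wrist_force: [0.6, 0.3, 0.0]
finger_gap: 0.0699
clock: 18.15
tcp_pos: [0.4759, 0.0119, 0.2511]
orientation: [-0.001, 0.126, 0.992, 0.0]
wrist_force: [0.8, -0.5, -0.9]
finger_gap: 0.0699
```

View pics/fin.png

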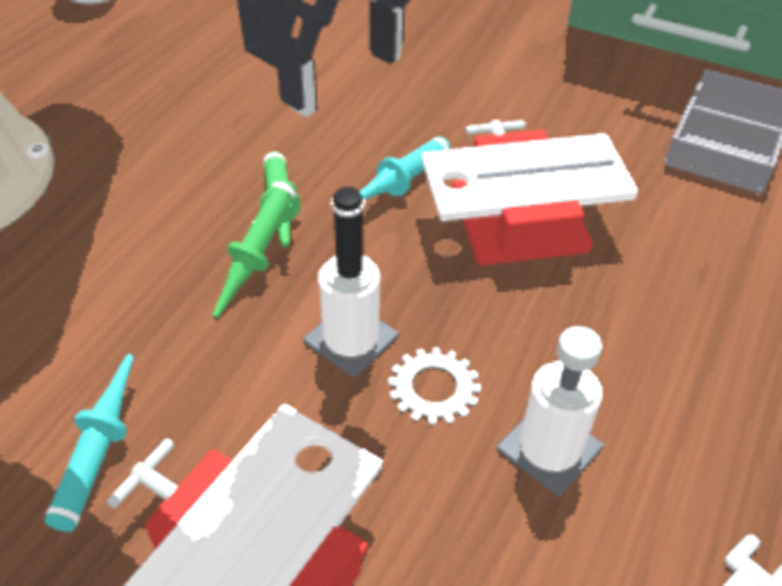

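The black probe stands upright in its own stand at (348,230) with its collar on the rim, and the gripper is clear. The look-alikes lie on the table and none has fallen off it.

```bash
python3 -c "
from workcell import *
print(hand_in())"
```

```text
the job is handed in; nothing more can be done
None
```

The black-handled probe traced the weld and is back upright in its own stand. I let go of it, the gripper is clear, and the job was handed in at about 18 s.

- **Weld pass:** the tip went from the hole end to about 2 mm past the far end in 5.0 s. I worked out its height as about 7 mm above the bead, and the side camera agreed to about 2 mm. Wrist force readings at the end of each move stayed within about 3 N, which is no more than noise and the probe's weight.
- **Return:** the probe went down into the sleeve without catching, and the collar met the rim with only about 3 N. The last picture shows it upright in the stand, with the fingers about 90 mm above the handle top.
- **Fallen look-alikes:** the green and turquoise probes, which stood free on their tips, tipped over during the run. All of them were still on the table in the last picture. I measured no contact, and the arm's path stayed well away from them, so I think they were unstable. I did not confirm that, and I left them where they lay.

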